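# Fit the splined cog and keyed spacer to the sieve shaker drive

## Robot

A 7-joint arm with a two-finger parallel gripper is mounted at the origin on the work surface. World frame = base frame: x ahead of the robot, y to its left, z up, the work surface at z = 0. Lengths are in m, angles in rad, forces in N, time in s.
With the tool pointing down it reaches from about 0.425 to 0.925 m from the base axis. Payload 6.8 kg.
Tool frame: the origin (TCP) lies at the very end of the fingers, on their centre line; the grasp point (between the pads) lies 19 mm behind it; y points along the fingers, z is the direction in which the jaws open and shut, and the axes are right-handed (so a half turn about y gives the same grasp; the last joint's range is limited). The gripper opens to 85 mm and grips with 20 to 120 N. Pads are 22 mm wide; open, the fingers measure 114 mm over their backs; the gripper's body (76 mm by 85 mm) begins 54 mm behind the grasp point. The pads swing forward as they close: fully open they stand 13 mm farther back than shut.
Start: joints at [1.241, 0.477, 0.022, 1.555, -0.011, 1.109, -0.083], TCP at [0.148, -0.658, 0.231] pointing down, gripper open.
Joint ranges: [-2.96, 2.96], [-0.34, 2.1], [-1.41, 1.46], [0.24, 2.44], [-1.37, 4.51], [0.17, 1.92], [-2.96, 2.96]. Speed limits (rad/s): [2.39, 2.39, 3.14, 3.14, 3.14, 3.14, 3.14].

## Interface

Orientations are given as a rotation vector (axis times angle).
In Python, from bench import r gives the robot as it stands.
- The arm moves only by the tool drive_tool, never from a script. Its argument "series" is a list of rows, each a list of 7 numbers: the shift along the tool's x, y, z in mm, then the turn, a rotation vector about the tool's x, y, z in degrees, then the finger opening in mm, from 0 to 85.4. In form: [[tx, ty, tz, wx, wy, wz, grip], ...]. A call has 1 to 5 rows; each row is the pose to reach, as a shift and turn from the pose measured when the call began, along the tool's axes at that moment; what a row does not reach only later rows make up. A row lasts 1/10 s, in which the tool goes at most 50 mm and 8.59 degrees, less where a joint would pass 70% of its speed; a pose out of reach is approached as far as the arm can. A call with a gripper value outside its range is refused whole. The fingers move at their own pace and stop on an object; "squeeze" is the grip in N (left out, the last holds). Time passes only in rows, so rows that repeat a pose let the fingers close. It gives the time, the measured TCP pose, the force and the opening at its end, in the units of the state.
- r.get_obs(): the state, without advancing time (a new reading comes with each control period).
- r.grab_frame(name): name is "side" or "top"; returns a dict with "frame" (384x512x3 uint8, blue, green, red), "intrinsics" (3x3 intrinsics, pixels), "rvec" (rotation vector, rad) and "tvec" (3), from world to camera coordinates, as OpenCV has them. Camera axes: x right, y down, z forward; pixel columns grow to the right and rows downward; lengths in m; the calibration is good to about 2 mm. A picture is of the moment at which its call begins. There is no depth.
- r.hand_in(): hands the job in, once; it reports no verdict.
The state is a dict: "clock": time; "joints": joint angles; "qvel": joint speeds; "tau": joint torques, N m; "tcp_pos": TCP position; "orientation": TCP orientation; "contact_force": force on the tool from outside, world axes, zero at the start; "moment": the same for the moment, N m; "grip_width": finger opening in m.
Only numpy, scipy, OpenCV 4.12 (cv2) and the standard library are available. Lean on these libraries where they do the work, as an engineer would, in place of code of your own. Each camera call takes 0.05 s, during which the arm holds its last target.

## Task

Slide the splined cog, raised boss upward, onto the splined hub of the sieve shaker's drive, turned so its broad slot meets the hub's broad rib, until it is fully down on the hub's shoulder. Then slide the keyed spacer on above it the same way until it is fully down on the cog, let go, and leave the other things lying on the bench where they are.

Things in the scene. Friction and masses are not known exactly. Their poses are not given: they have to be found in the camera images.
- cog: Steel cog, mm: 93 over 24 teeth, flange 8 thick, raised boss above it, 34 tall in all, 0.4 kg, boss up. Origin: centre of underside, z up. Boss eight-sided, 52 across flats (one faces +x), free from 8 to 34 high: grip across flats. Bore radius 14.2 with five slots out to 20, 72 deg apart: four 7.4 wide, the broad master 12.4, towards +x, dark dot beside it on top.
- spacer: Steel keyed spacer, mm: thick eight-sided collar, no teeth, 24 tall, 52 across flats (one faces +x), 0.16 kg. Origin: centre of underside, z up. Same bore as the cog: radius 14.2, five slots, the broad master slot (12.4 wide) towards +x, a dark dot beside it on top. It lies dot up and goes on dot up.
- hub_seat (a point): Centre of the top of the hub's round shoulder (62 mm across), where the cog's underside comes to rest; z up the hub axis, x towards the broad master rib. Home, the cog's origin is here and the spacer's 34 mm above. The hub turns stiffly (0.5 N m friction) and stays where left. The shoulder top is 10 mm above the drive's top.
- hub_nose (a point): Top centre of the hub, 62 mm above hub_seat, same axes. Hub, in mm above the seat: core 26 across; five ribs 72 deg apart reaching radius 19, up to 51 (four 5 wide, the master 10 wide, each 2 narrower from 51 to 54); core tapers from 26 to 18 across between 54 and 62.
- drive: Grey drive unit fixed to the bench, 200 (x) by 180 (y) by 50 mm high, hub upright in the middle of its top. Origin: centre of its underside. A small idler pinion, 38 mm across and 19 high, stands on the top 78 mm from the hub axis towards +x; it clears the fitted cog.
- plain_cog: Bystander: smaller flat cog, 72 mm over the teeth, 8 mm thick, with a plain 22 mm bore and no boss. Origin: centre of the underside.
- washer: Bystander: steel washer 38 mm across, 5 mm thick, flat on the bench. Origin: centre of the underside.
- brush: Bystander: brush lying on the bench, near the robot.
- driver: Bystander: screwdriver lying on the bench, beyond the parts.
- hammer: Bystander: hammer lying on the bench beyond the drive.
- tin: Bystander: tin 60 mm across and 60 mm tall, standing left of the drive.
- rock1: Bystander: rock specimen about 80 mm across, 44 mm tall, to the right beyond the parts.
- rock2: Bystander: rock specimen about 65 mm across, 35 mm tall, left of the drive.
Things that resemble listed ones, but are neither listed nor needed, are in the scene too. What is shaped like the spacer but green or yellow is not meant.

How it is judged:
By the outcome, as a careful person would: the job done as asked, in the order asked, and still so for the second after the job is handed in, with the robot touching nothing.
It also fails if it takes over 53 s, if anything falls off the work surface, if the arm or the gripper's body presses on something with over 40 N, if the wrist force passes 120 N, or if a joint passes its speed limit or range.

## Working session

There is one attempt and no reset: what is moved stays moved. The work goes in short steps, Python scripts to look and compute and a tool call to move; the robot and the scene stay as the last step left them, time stands still between calls to the robot, and variables do not carry over. Pictures are saved under pics/ and viewed, and the job is handed in when it is done.

Besides the shell and the picture viewer there is one more tool, called after ">>>" as name(argument=value, ...) on one line, values as JSON. drive_tool: Moves the arm, as the interface text tells. Its arguments: {"type":"object","properties":{"series":{"type":"array","items":{"type":"array","items":{"type":"number"}}},"squeeze":{"type":"number"}},"required":["series"]}

```bash
ls; mkdir -p pics
python3 - <<'E'
from bench import r
import cv2,pickle
o=r.get_obs();print(o)
for n in("side","top"):
    f=r.grab_frame(n);pickle.dump(f,open(f"pics/{n}0.pkl","wb"));cv2.imwrite(f"pics/{n}0.png",f["frame"])
    print(n,f["intrinsics"],f["rvec"],f["tvec"])
E
```

```text
pics
{'clock': 0.0, 'joints': array([ 1.24092676,  0.47783287,  0.02237212,  1.55648239, -0.01148232,
        1.10933336, -0.08310161]), 'qvel': array([ 0.00087508,  0.0011803 , -0.00114345,  0.00087282,  0.0004377 ,
       -0.00095558, -0.00057358]), 'tau': array([-7.22855602e-04, -5.96454406e+01,  1.60778582e+00, -2.81197000e+01,
        1.24153990e-02,  9.40399943e-03, -2.56235012e-06]), 'tcp_pos': array([ 0.14829191, -0.6578729 ,  0.23029134]), 'orientation': array([-0.23470779,  2.10632888, -2.1023311 ]), 'contact_force': array([ 0.06537732, -0.32995485,  0.1857881 ]), 'moment': array([-0.03573203,  0.04389358,  0.00393241]), 'grip_width': 0.08532253693769215}
side [[419.58724911   0.         255.73753032]
 [  0.         419.58724911 189.68833495]
 [  0.           0.           1.        ]] [ 2.23613182 -0.32198319  0.13634387] [-0.53610477  0.17156816  1.13943178]
top [[425.30325489   0.         259.44591661]
 [  0.         425.30325489 189.09823273]
 [  0.           0.           1.        ]] [ 2.1390216  -2.17734937  0.14960991] [0.01667815 0.56757694 1.23083675]
```

View pics/side0.png

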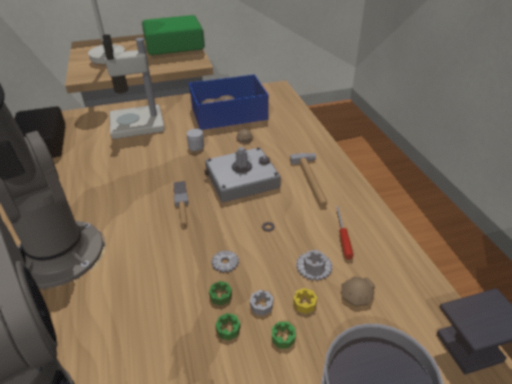

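View pics/top0.png

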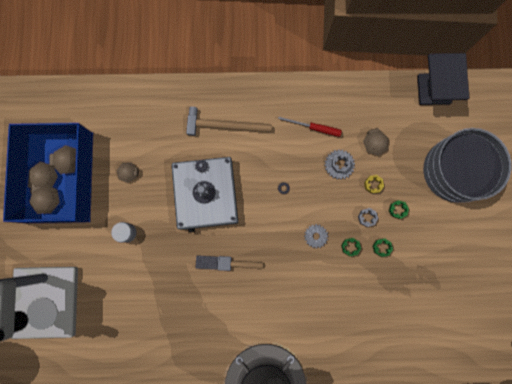

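The side view shows a grey cog at (315,265), a grey spacer at (262,303) and the drive hub at (242,158). The top view shows the same three at (340,164), (369,217) and (204,191). Next I'll calibrate and crop.

```bash
cat > h.py <<'E'
import numpy as np,cv2,pickle
def cam(f):
    R=cv2.Rodrigues(np.array(f["rvec"],float))[0];t=np.array(f["tvec"],float).ravel();return f["intrinsics"],R,t
def proj(f,P):
    P=np.atleast_2d(np.array(P,float));return cv2.projectPoints(P,np.array(f["rvec"],float),np.array(f["tvec"],float),f["intrinsics"],None)[0].reshape(-1,2)
def ray(f,uv,z):
    K,R,t=cam(f);uv=np.atleast_2d(uv).astype(float)
    d=np.c_[uv,np.ones(len(uv))]@np.linalg.inv(K).T@R; c=-R.T@t
    return c+d*((z-c[2])/d[:,2])[:,None]
def load(n):return pickle.load(open(f"pics/{n}.pkl","rb"))
def crop(f,u,v,w,h,s,name):
    cv2.imwrite(f"pics/{name}.png",cv2.resize(f["frame"][v:v+h,u:u+w],None,fx=s,fy=s,interpolation=cv2.INTER_CUBIC))
def rect(f,cx,cy,z,half,name,s=600):
    # metric rectified view at plane z: image right=-y? use u->x+, v-> -y  (x right, y up)
    pts=np.array([[cx-half,cy+half,z],[cx+half,cy+half,z],[cx+half,cy-half,z],[cx-half,cy-half,z]])
    H=cv2.getPerspectiveTransform(proj(f,pts).astype(np.float32),np.float32([[0,0],[s,0],[s,s],[0,s]]))
    im=cv2.warpPerspective(f["frame"],H,(s,s),flags=cv2.INTER_CUBIC)
    if name:cv2.imwrite(f"pics/{name}.png",im)
    return im
E
python3 - <<'E'
from h import *
T=load("top0");S=load("side0")
for f in(T,S):
    K,R,t=cam(f);print(-R.T@t,proj(f,[[0,0,0],[.148,-.658,.23]]))
print("cog",ray(T,[340,164],.034),ray(S,[315,262],.034))
print("sp",ray(T,[369,217],.024),ray(S,[262,303],.024))
print("hub",ray(T,[204,191],.12),ray(S,[242,152],.12))
crop(T,290,130,130,130,5,"t_parts");crop(S,200,240,140,110,5,"s_parts")
a=T["frame"][150:235,165:245];b=S["frame"][140:205,200:285]
cv2.imwrite("pics/hub.png",np.hstack([cv2.resize(a,(400,425),interpolation=2),cv2.resize(b,(400,425),interpolation=2)]))
E
```

```text
[0.40377234 0.01894698 1.29382756] [[265.20888385 385.21873371]
 [538.01973166 346.17106562]]
[ 0.31082247 -0.89489798  0.84716925] [[ 58.32095201 252.86703   ]
 [ 86.94870517 476.38418579]]
cog [[ 0.6402621  -0.23766212  0.034     ]] [[ 0.64027917 -0.25620087  0.034     ]]
sp [[ 0.47964341 -0.31966366  0.024     ]] [[ 0.47869402 -0.32896962  0.024     ]]
hub [[0.55426639 0.16158532 0.12      ]] [[0.55909061 0.15183006 0.12      ]]
```

View pics/t_parts.png

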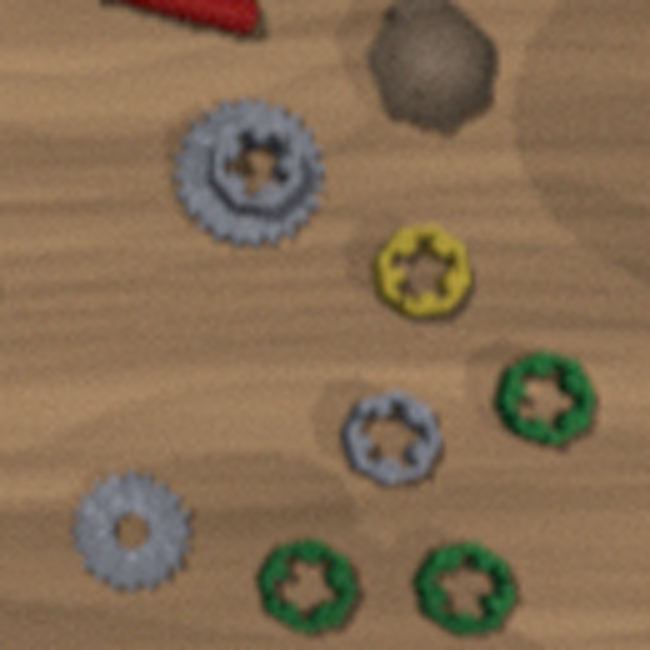

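View pics/s_parts.png

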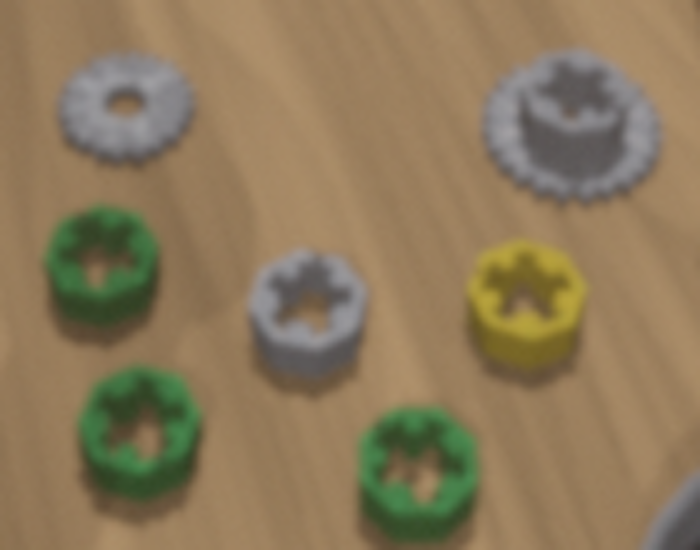

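View pics/hub.png

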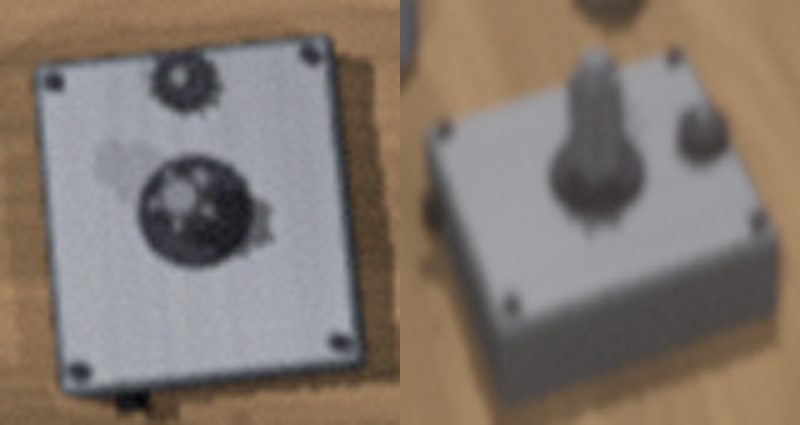

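Run:
```python
from bench import r
from h import *
for n in("side","top"):
    fs=[r.grab_frame(n) for _ in range(12)]
    f=fs[0];f["frame"]=np.mean([g["frame"] for g in fs],0).astype(np.float32)
    pickle.dump(f,open(f"pics/{n}1.pkl","wb"))
print(r.get_obs()["clock"])
T=load("top1");S=load("side1")
def pair(n,x,y,z,h):
    a=rect(T,x,y,z,h,None,400);b=rect(S,x,y,z,h,None,400);cv2.imwrite(f"pics/{n}.png",np.clip(1.3*np.hstack([a,b]),0,255))
pair("r_cog",.640,-.24,.034,.055)
pair("r_sp",.480,-.322,.024,.04)
pair("r_hub",.555,.158,.111,.05)
```

```text
1.3[ WARN:0@25.245] global loadsave.cpp:1063 imwrite_ Unsupported depth image for selected encoder is fallbacked to CV_8U.
```

View pics/r_cog.png

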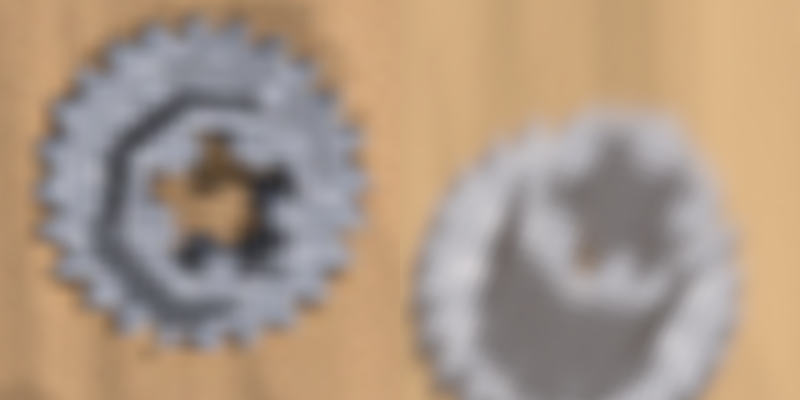

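View pics/r_sp.png

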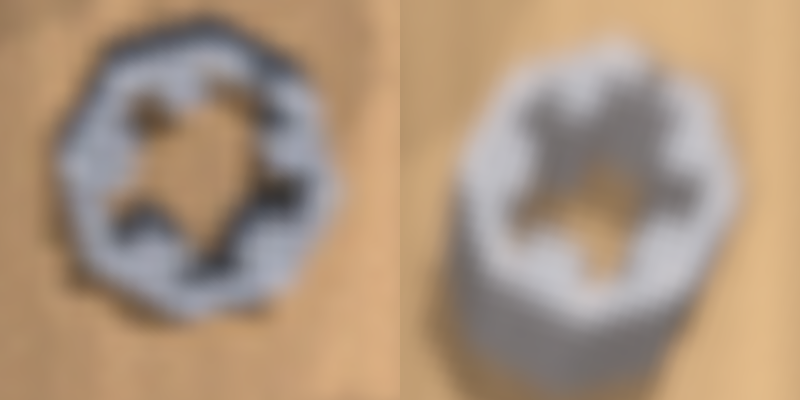

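View pics/r_hub.png

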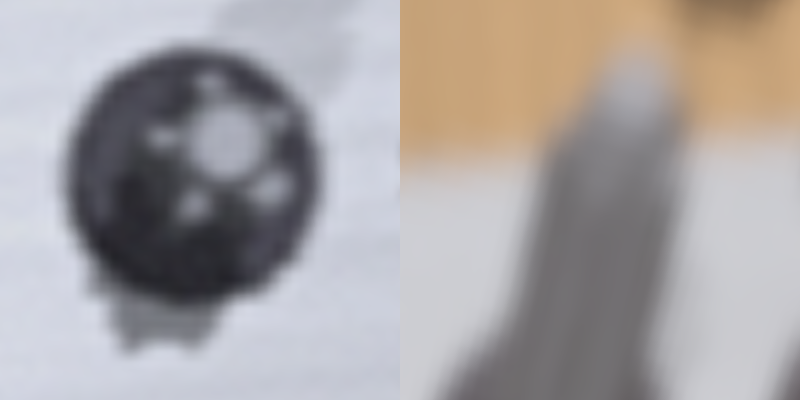

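Run:
```python
from h import *
T=load("top1");S=load("side1")
def big(n,f,x,y,z,h):
    im=rect(f,x,y,z,h,None,560)[:,:,0];
    im=(im-im.min())/(im.max()-im.min())*255
    return im
for n,x,y,z,h in(("cog",.640,-.24,.034,.035),("sp",.480,-.322,.024,.035),("hub",.556,.158,.114,.035)):
    a=big(n,T,x,y,z,h)
    out=[a] if n=="hub" else [a,big(n,S,x,y,z,h)]
    cv2.imwrite(f"pics/b_{n}.png",cv2.resize(np.hstack(out),None,fx=.7,fy=.7).astype(np.uint8))
```

```text
(no output)
```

View pics/b_cog.png

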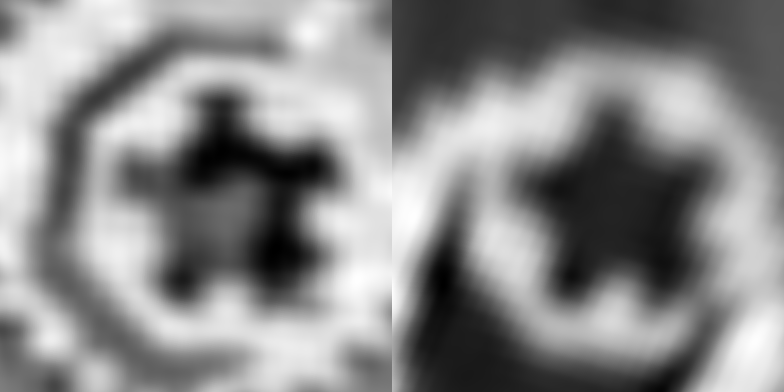

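View pics/b_sp.png

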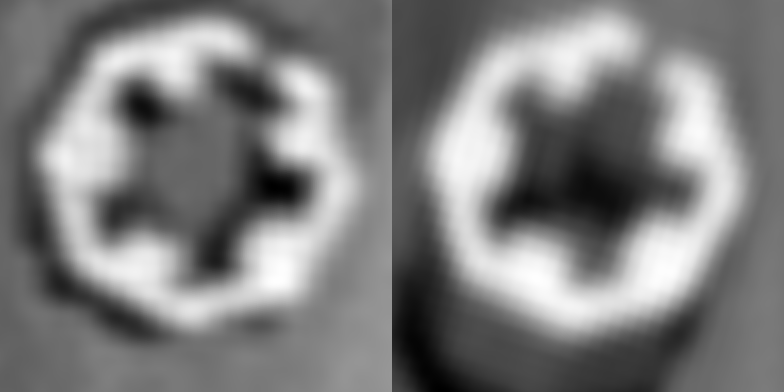

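View pics/b_hub.png

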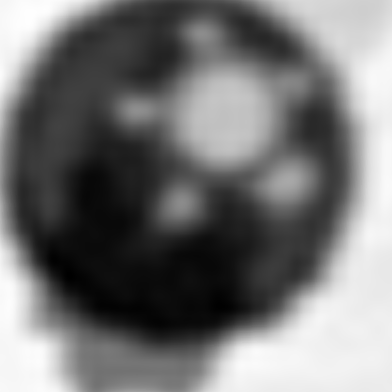

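```bash
cat >> h.py <<'E'
def polar(f,c,z,rr,bright=False,ch=0):
    th=np.radians(np.arange(0,360,2));out=[]
    for q in rr:
        P=np.c_[c[0]+q*np.cos(th),c[1]+q*np.sin(th),np.full(len(th),z)]
        uv=proj(f,P).astype(np.float32)
        out.append(cv2.remap(f["frame"].astype(np.float32),uv[:,:1],uv[:,1:],cv2.INTER_CUBIC)[:,0,ch])
    return np.degrees(th),np.array(out)
def peaks(p,thr):
    # intervals where p>thr on circular array of 2deg; returns weighted centre,width
    n=len(p);s=int(np.argmin(p));q=np.roll(p,-s)-thr;res=[];i=0
    while i<n:
        if q[i]>0:
            j=i
            while j<n and q[j]>0:j+=1
            a=i-1+(-q[i-1])/(q[i]-q[i-1]); b=j-1+(q[j-1]/(q[j-1]-q[j]) if j<n else 0)
            res.append((round(((a+b)/2+s)*2%360,1),round((b-a)*2,1),round(float(q[i:j].max()),1)));i=j
        i+=1
    return res
E
python3 - <<'E'
from h import *
T=load("top1");S=load("side1")
def px(cx,cy,h,u,v): k=2*h/392; return np.array([cx-h+u*k,cy+h-v*k])
c_cog=px(.64,-.24,.035,226,207); c_sp=px(.48,-.322,.035,197,172); c_hub=px(.556,.158,.035,223,130)
print(c_cog,c_sp,c_hub)
for nm,c,z,fs,r0 in(("cog",c_cog,.034,(T,S),(.016,.017,.018)),("sp",c_sp,.024,(T,S),(.016,.017,.018)),("hub",c_hub,.114,(T,),(.015,.016,.017))):
  for f in fs:
    if f is S and nm=="cog": c=px(.64,-.24,.035,222,207)
    if f is S and nm=="sp": c=px(.48,-.322,.035,200,180)
    for it in range(6):
        th,p=polar(f,c,z,r0);m=p.mean(0);m=m if nm=="hub" else -m
        thr=(np.percentile(m,10)+np.percentile(m,95))/2 if nm!="hub" else np.percentile(m,20)*.5+m.max()*.5-5
        # recentre with first harmonic of radial weighted: centroid of slot pixels out to r
        break
    print(nm,"T" if f is T else "S",peaks(m,thr));print(np.round(m[::3]).astype(int))
E
```

```text
[ 0.64535714 -0.24196429] [ 0.48017857 -0.31771429] [0.56082143 0.16978571]
cog T [(np.float32(238.6), np.float32(29.2), 30.2), (np.float32(314.0), np.float32(52.0), 34.2), (np.float32(24.9), np.float32(33.8), 46.8), (np.float32(92.6), np.float32(29.2), 36.1), (np.float32(161.7), np.float32(24.3), 20.0)]
[-115  -95  -71  -51  -42  -46  -65  -89 -111 -121 -123 -118 -109  -88
  -69  -54  -55  -68  -91 -109 -121 -125 -126 -121 -105  -87  -72  -69
  -75  -89 -108 -122 -124 -128 -129 -123 -111  -94  -76  -62  -58  -66
  -84 -103 -120 -126 -122 -108  -88  -72  -61  -57  -57  -56  -54  -57
  -73  -96 -114 -121]
cog S [(np.float32(165.1), np.float32(24.4), 10.1), (np.float32(239.5), np.float32(29.9), 22.4), (np.float32(312.1), np.float32(51.6), 23.8), (np.float32(20.6), np.float32(30.1), 14.8), (np.float32(91.5), np.float32(27.8), 11.9)]
[-121 -113 -105 -100 -100 -105 -114 -124 -131 -134 -133 -129 -122 -113
 -105 -102 -103 -109 -118 -128 -134 -139 -138 -134 -128 -118 -110 -104
 -105 -110 -118 -128 -134 -137 -138 -137 -131 -119 -105  -95  -91  -97
 -108 -121 -133 -137 -134 -123 -110  -99  -92
[... 894 characters left out ...]
 -126 -133 -131 -122 -108  -97  -90  -93 -104 -120 -131 -137
 -137 -134 -123 -108  -92  -81  -82  -95 -115 -131 -142 -147 -148 -146
 -135 -121 -111 -108 -110 -115 -125 -137 -145 -150 -151 -149 -145 -134
 -122 -108 -100  -97]
hub T [(np.float32(321.2), np.float32(40.8), 38.7), (np.float32(33.4), np.float32(23.3), 20.9), (np.float32(100.0), np.float32(23.8), 21.5), (np.float32(167.0), np.float32(20.3), 27.6), (np.float32(240.2), np.float32(22.6), 23.9)]
[ 56  56  60  73  90 102 103  91  77  67  65  63  64  66  76  89 102 105
  96  77  61  54  54  53  55  64  80 103 111  97  75  59  51  50  50  51
  54  62  80  99 108 100  82  66  54  48  49  52  56  67  82  98 112 120
 122 115 100  82  68  59]
```

```bash
cat >> h.py <<'E'
def slots(f,c,z,r0,sign,thrf=.5,iters=5,ch=0,verbose=True):
    """sign -1: dark slots; +1: bright ribs. 5-peak least squares: centre and master angle"""
    c=np.array(c,float)[:2]
    for it in range(iters):
        th,p=polar(f,c,z,r0,ch=ch);m=sign*p.mean(0)
        lo,hi=np.percentile(m,15),np.percentile(m,92);pk=peaks(m,lo+thrf*(hi-lo));pk=[q for q in pk if q[1]>8]
        if len(pk)!=5:
            print("peaks",len(pk),pk);return c,None
        k=int(np.argmax([q[1] for q in pk]));a=np.array([float(q[0]) for q in pk])
        a=np.roll(a,-k);d=(a-a[0])%360;y=d-72*np.arange(5)
        rm=np.mean(r0);ang=np.radians(a)
        A=np.c_[np.ones(5),np.degrees(-np.sin(ang)/rm),np.degrees(np.cos(ang)/rm)]
        s,*_=np.linalg.lstsq(A,y,rcond=None);res=y-A@s
        c=c+s[1:]
    if verbose:print("c",np.round(c*1000,1),"master",round((a[0]+s[0])%360,1),"res deg",np.round(res,1),"w",[float(q[1]) for q in pk])
    return c,(a[0]+s[0])%360
E
python3 - <<'E'
from h import *
T=load("top1");S=load("side1")
R=(.016,.017,.018)
slots(T,[.6454,-.242],.034,R,-1);slots(S,[.6454,-.242],.034,R,-1)
slots(T,[.480,-.3177],.024,R,-1);slots(S,[.480,-.3197],.024,R,-1)
slots(T,[.5608,.1698],.114,(.015,.016,.017),1)
# nose circle and cog teeth, shoulder
im=T["frame"]
def circ(mask,z):
    cs,_=cv2.findContours(mask.astype(np.uint8),cv2.RETR_EXTERNAL,cv2.CHAIN_APPROX_NONE);c=max(cs,key=cv2.contourArea)[:,0].astype(float)
    P=ray(T,c,z)[:,:2];A=np.c_[2*P,np.ones(len(P))];s=np.linalg.lstsq(A,(P**2).sum(1),rcond=None)[0]
    return s[:2],np.sqrt(s[2]+s[:2]@s[:2])
hsv=cv2.cvtColor(im.astype(np.uint8),cv2.COLOR_BGR2HSV)
def win(m,u,v,w):
    k=np.zeros_like(m);k[v-w:v+w,u-w:u+w]=1;return m&k
met=(im[:,:,0]>im[:,:,2]*.95)
print("cog teeth",circ(win(met,340,164,24),.008))
dark=(im[:,:,0]<130)
dk=win(dark,204,192,17)
print("shoulder",circ(dk,.060))
# nose
big=rect(T,.5608,.1698,.122,.014,None,280)[:,:,0]
print(big.min(),big.max());m=(big>(big.max()+60)/2).astype(np.uint8)
cs,_=cv2.findContours(m,0,1);
for c in cs:
    (x,y),q=cv2.minEnclosingCircle(c);print("nose",.5608-.014+x*1e-4,.1698+.014-y*1e-4,q*1e-4)
# drive holes orientation?
E
```

```text
c [ 646. -241.] master 310.2 res deg [-0.1 -0.3  0.5 -0.6  0.4] w [29.5, 24.399999618530273, 30.899999618530273, 51.5, 33.20000076293945]
c [ 645.3 -241.9] master 309.8 res deg [ 0.3 -0.3  0.1  0.1 -0.2] w [26.700000762939453, 31.0, 51.29999923706055, 28.0, 27.600000381469727]
c [ 480.9 -317.9] master 60.8 res deg [ 0.6 -0.5  0.3  0.1 -0.4] w [32.0, 31.0, 49.599998474121094, 29.600000381469727, 28.5]
c [ 479.7 -318.1] master 60.5 res deg [ 0.2 -0.6  0.7 -0.6  0.3] w [31.200000762939453, 51.29999923706055, 30.600000381469727, 32.70000076293945, 28.799999237060547]
c [560.5 171.3] master 316.5 res deg [ 0.8 -0.8  0.5 -0.  -0.5] w [42.20000076293945, 23.799999237060547, 26.5, 21.600000381469727, 24.600000381469727]
cog teeth (array([ 0.64487947, -0.24098775]), np.float64(0.04215629783902094))
shoulder (array([0.55870934, 0.16648486]), np.float64(0.03482535699436509))
51.079597 144.90959
nose 0.55235 0.15615 0.0016688419342041016
nose 0.5706 0.16010000000000002 0.004301172637939454
nose 0.54685 0.1723 0.001001259231567383
nose 0.5619564651489257 0.17372992019653322 0.012491240692138672
nose 0.5746 0.18370000000000003 0.0001414313554763794
```

Run:
```python
from h import *
T=load("top1");S=load("side1")
outs=[]
for f,u,v in((T,204,191),(S,242,158)):
    w=22;s=9
    im=cv2.resize(np.clip(1.3*f["frame"],0,255).astype(np.uint8)[v-w:v+w,u-w:u+w],None,fx=s,fy=s,interpolation=2)
    for rad,z,col in((.031,.060,(0,255,0)),(.031,.050,(0,120,0)),(.009,.122,(0,0,255)),(.019,.111,(255,0,0))):
        th=np.linspace(0,2*np.pi,60)
        p=proj(f,np.c_[.5605+rad*np.cos(th),.1713+rad*np.sin(th),0*th+z]);p=(p-[u-w,v-w]+.5)*s-.5
        cv2.polylines(im,[p.astype(int)],True,col,1)
    outs.append(im)
cv2.imwrite("pics/hubchk.png",np.hstack(outs))
```

```text
(no output)
```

View pics/hubchk.png

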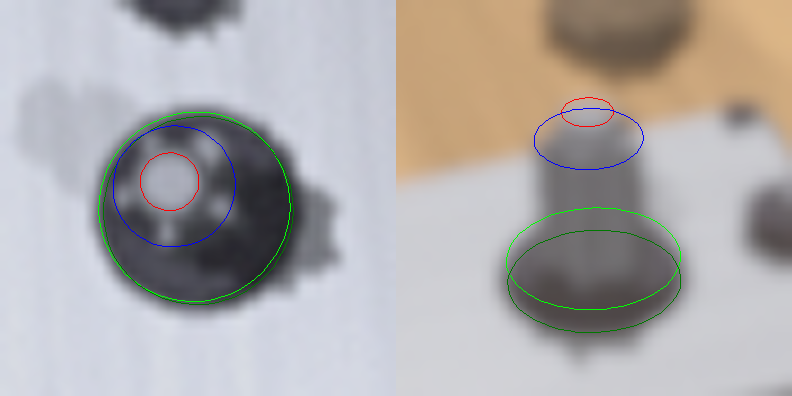

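```bash
cat >> h.py <<'E'
from scipy.spatial.transform import Rotation as Ro
def state(o):
    R=Ro.from_rotvec(o["orientation"]);M=R.as_matrix();return np.array(o["tcp_pos"]),M
def plan(o,pos,jaw):
    """shift mm in tool axes and rotvec deg to get TCP at pos, pointing down, jaw axis z at angle jaw deg (mod 180 closest)"""
    p,M=state(o)
    cur=np.degrees(np.arctan2(M[1,2],M[0,2]));d=(jaw-cur+90)%180-90;j=np.radians(cur+d)
    z=np.array([np.cos(j),np.sin(j),0]);y=np.array([0,0,-1.]);G=np.c_[np.cross(y,z),y,z]
    sh=M.T@(np.array(pos)-p)*1000;w=np.degrees(Ro.from_matrix(M.T@G).as_rotvec())
    print("jaw now %.1f turn %.1f"%(cur,d),"shift",np.round(sh,1),"rot",np.round(w,2))
def rep(o):
    p,M=state(o)
    print("t %.2f"%o["clock"],"tcp mm",np.round(p*1000,1),"ydir",np.round(M[:,1],4),"jaw %.2f"%np.degrees(np.arctan2(M[1,2],M[0,2])),"q",np.round(o["joints"],2),"F",np.round(o["contact_force"],1),"M",np.round(o["moment"],2),"g %.1f"%(o["grip_width"]*1000))
E
python3 - <<'E'
from bench import r
from h import *
o=r.get_obs();rep(o)
for j in(310,355,40,85):plan(o,[.6456,-.2414,.10],j)
E
```

```text
t 1.30 tcp mm [ 148.5 -658.5  231.3] ydir [ 0.e+00 -1.e-04 -1.e+00] jaw -77.29 q [ 1.24  0.48  0.02  1.56 -0.01  1.11 -0.08] F [ 0.3 -1.  -0.5] M [-0.05  0.01 -0.05] g 85.4
jaw now -77.3 turn 27.3 shift [-576.7  131.3 -297.5] rot [ -0.   -27.29  -0.  ]
jaw now -77.3 turn 72.3 shift [-576.7  131.3 -297.5] rot [ -0.   -72.29   0.  ]
jaw now -77.3 turn -62.7 shift [-576.7  131.3 -297.5] rot [-0.   62.71 -0.  ]
jaw now -77.3 turn -17.7 shift [-576.7  131.3 -297.5] rot [-0.   17.71 -0.  ]
```

>>> drive_tool(series=[[-577,131,-297,0,-72.3,0,75],[-577,131,-297,0,-72.3,0,75],[-577,131,-297,0,-72.3,0,75],[-577,131,-297,0,-72.3,0,75],[-577,131,-297,0,-72.3,0,75]])

```text
clock: 1.8
tcp_pos: [0.3376, -0.4999, 0.1818]
orientation: [-0.868, 1.63, -1.632]
contact_force: [0.4, -0.4, -0.8]
grip_width: 0.0752
```

```bash
cat > p.py <<'E'
import sys
from bench import r
from h import *
o=r.get_obs();rep(o)
if len(sys.argv)>4: plan(o,[float(a)/1000 for a in sys.argv[1:4]],float(sys.argv[4]))
E
python3 p.py 645.6 -241.4 100 -5
```

```text
t 1.80 tcp mm [ 337.6 -499.9  181.8] ydir [ 4.e-04 -7.e-04 -1.e+00] jaw -33.98 q [ 1.03  0.42 -0.21  1.77  0.1   0.96  0.19] F [ 0.4 -0.4 -0.8] M [-0.03 -0.03 -0.04] g 75.2
jaw now -34.0 turn 29.0 shift [-386.5   81.8  110.8] rot [ -0.03 -28.98   0.03]
```

>>> drive_tool(series=[[-386.5,82,111,0,-29,0,75],[-386.5,82,111,0,-29,0,75],[-386.5,82,111,0,-29,0,75],[-386.5,82,111,0,-29,0,75],[-386.5,82,111,0,-29,0,75]])

```text
clock: 2.3
tcp_pos: [0.5253, -0.3427, 0.1319]
orientation: [-1.167, 1.271, -1.273]
contact_force: [1.5, -1.6, 0.0]
grip_width: 0.075
```

```bash
python3 p.py 645.6 -241.4 100 -5
```

```text
t 2.30 tcp mm [ 525.3 -342.7  131.9] ydir [ 9.e-04 -9.e-04 -1.e+00] jaw -4.92 q [ 0.74  0.53 -0.35  1.74  0.22  0.91  0.21] F [ 1.5 -1.6  0. ] M [-0.04 -0.12  0.02] g 75.0
jaw now -4.9 turn -0.1 shift [-111.2   31.9  111.2] rot [-0.05  0.08  0.05]
```

>>> drive_tool(series=[[-111,32,111,0,0,0,75],[-111,32,111,0,0,0,75],[-111,32,111,0,0,0,75],[-111,32,111,0,0,0,75],[-111,32,111,0,0,0,75]])

```text
clock: 2.8
tcp_pos: [0.6471, -0.2381, 0.0992]
orientation: [-1.168, 1.268, -1.268]
contact_force: [-0.6, 0.3, 0.4]
grip_width: 0.0751
```

```bash
python3 p.py 645.6 -241.4 10 -5
python3 - <<'E'
from bench import r
from h import *
for n in("side","top"):
    f=r.grab_frame(n);pickle.dump(f,open(f"pics/{n}2.pkl","wb"))
T=load("top2");S=load("side2")
a=cv2.resize(T["frame"][90:240,265:415],(400,400),interpolation=2);b=cv2.resize(S["frame"][160:310,240:390],(400,400),interpolation=2)
cv2.imwrite("pics/ap.png",np.hstack([a,b]))
E
```

```text
t 2.80 tcp mm [ 647.1 -238.1   99.2] ydir [ 0.001  0.001 -1.   ] jaw -4.64 q [ 0.5   0.66 -0.35  1.6   0.26  0.93 -0.02] F [-0.6  0.3  0.4] M [-0.02 -0.   -0.04] g 75.1
jaw now -4.6 turn -0.4 shift [ 3.5 89.2 -1.3] rot [-0.05  0.36 -0.06]
```

View pics/ap.png

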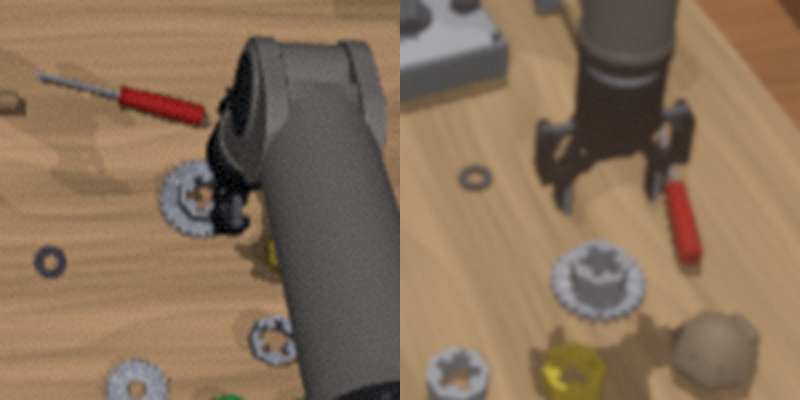

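>>> drive_tool(series=[[3.5,45,-1.3,0,0.4,0,75],[3.5,70,-1.3,0,0.4,0,75],[3.5,88,-1.3,0,0.4,0,75],[3.5,88,-1.3,0,0.4,0,75]])

```text
clock: 3.3
tcp_pos: [0.6401, -0.2482, 0.0095]
orientation: [-1.167, 1.282, -1.279]
contact_force: [-0.8, 0.6, 0.4]
grip_width: 0.0752
```

```bash
python3 p.py 645.6 -241.4 10.5 -5
```

```text
t 3.30 tcp mm [ 640.1 -248.2    9.5] ydir [-0.0047 -0.0017 -1.    ] jaw -5.51 q [ 0.49  0.76 -0.31  1.64  0.31  0.79 -0.05] F [-0.8  0.6  0.4] M [-0.02  0.01  0.06] g 75.2
jaw now -5.5 turn 0.5 shift [-7.3 -1.   4.9] rot [ 0.26 -0.51  0.12]
```

>>> drive_tool(series=[[-7.3,0,4.9,0.26,-0.5,0,75],[-7.3,0,4.9,0.26,-0.5,0,75],[-7.3,0,4.9,0.26,-0.5,0,75]])

```text
clock: 3.6
tcp_pos: [0.6469, -0.2411, 0.011]
orientation: [-1.167, 1.27, -1.276]
contact_force: [-0.5, 1.0, 0.1]
grip_width: 0.0753
```

```bash
python3 p.py 645.6 -241.4 10.5 -5
```

```text
t 3.60 tcp mm [ 646.9 -241.1   11. ] ydir [ 0.0023 -0.0025 -1.    ] jaw -4.97 q [ 0.48  0.76 -0.31  1.64  0.31  0.79 -0.06] F [-0.5  1.   0.1] M [-0.01  0.02 -0.05] g 75.3
jaw now -5.0 turn -0.0 shift [ 0.4  0.5 -1.3] rot [-0.14  0.03  0.13]
```

>>> drive_tool(series=[[0.4,0.5,-1.3,-0.1,0,0.1,60],[0.4,0.5,-1.3,-0.1,0,0.1,45],[0.4,0.5,-1.3,-0.1,0,0.1,40],[0.4,0.5,-1.3,-0.1,0,0.1,40],[0.4,0.5,-1.3,-0.1,0,0.1,40]], squeeze=70)

```text
clock: 4.1
tcp_pos: [0.6463, -0.2418, 0.0119]
orientation: [-1.166, 1.271, -1.275]
contact_force: [-0.0, 1.1, 5.9]
grip_width: 0.0505
```

```bash
for i in 1 2 3; do python3 p.py 645.6 -241.4 70 -5;done
```

```text
t 4.10 tcp mm [ 646.3 -241.8   11.9] ydir [ 0.0023 -0.0014 -1.    ] jaw -4.99 q [ 0.48  0.76 -0.31  1.64  0.31  0.79 -0.06] F [-0.   1.1  5.9] M [ 0.03  0.31 -0.03] g 50.5
jaw now -5.0 turn -0.0 shift [ -0.3 -58.1  -0.6] rot [-0.14  0.01  0.07]
t 4.10 tcp mm [ 646.3 -241.8   11.9] ydir [ 0.0023 -0.0014 -1.    ] jaw -4.99 q [ 0.48  0.76 -0.31  1.64  0.31  0.79 -0.06] F [-0.   1.1  5.9] M [ 0.03  0.31 -0.03] g 50.5
jaw now -5.0 turn -0.0 shift [ -0.3 -58.1  -0.6] rot [-0.14  0.01  0.07]
t 4.10 tcp mm [ 646.3 -241.8   11.9] ydir [ 0.0023 -0.0014 -1.    ] jaw -4.99 q [ 0.48  0.76 -0.31  1.64  0.31  0.79 -0.06] F [-0.   1.1  5.9] M [ 0.03  0.31 -0.03] g 50.5
jaw now -5.0 turn -0.0 shift [ -0.3 -58.1  -0.6] rot [-0.14  0.01  0.07]
```

>>> drive_tool(series=[[0,-15,0,0,0,0,40],[0,-50,0,0,0,0,40],[0,-100,0,0,0,0,40],[0,-145,0,0,0,0,40]])

```text
clock: 4.5
tcp_pos: [0.6454, -0.2415, 0.1589]
orientation: [-1.166, 1.271, -1.274]
contact_force: [0.2, -0.0, -3.0]
grip_width: 0.0504
```

```bash
python3 p.py 560.5 171.3 160 1.5
python3 - <<'E'
from bench import r
from h import *
f=r.grab_frame("side")
cv2.imwrite("pics/lift.png",cv2.resize(f["frame"][120:320,200:420],(660,600),interpolation=2))
E
```

```text
t 4.50 tcp mm [ 645.4 -241.5  158.9] ydir [ 0.0015 -0.0011 -1.    ] jaw -4.98 q [ 0.51  0.59 -0.36  1.56  0.23  1.03 -0.  ] F [ 0.2 -0.  -3. ] M [-0.06 -0.12 -0.03] g 50.4
jaw now -5.0 turn 6.5 shift [-403.9   -1.7 -120.4] rot [-0.09 -6.48  0.06]
```

View pics/lift.png

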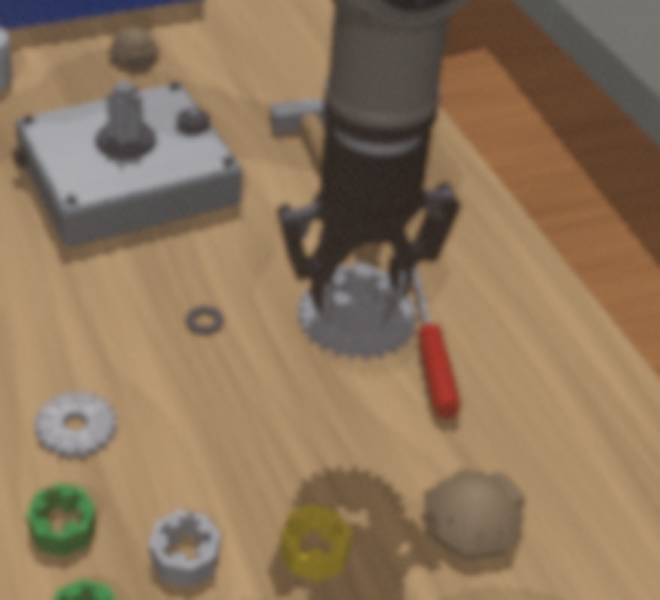

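>>> drive_tool(series=[[-404,-2,-120,0,-6.5,0,40],[-404,-2,-120,0,-6.5,0,40],[-404,-2,-120,0,-6.5,0,40],[-404,-2,-120,0,-6.5,0,40],[-404,-2,-120,0,-6.5,0,40]])

```text
clock: 5.05
tcp_pos: [0.597, 0.0053, 0.1634]
orientation: [-1.215, 1.178, -1.2]
contact_force: [1.0, 1.1, -3.6]
grip_width: 0.0509
```

```bash
python3 p.py 560.5 171 160 1.5
```

```text
t 5.05 tcp mm [597.    5.3 163.4] ydir [ 0.0135 -0.0052 -0.9999] jaw 1.48 q [ 0.23  0.45 -0.45  1.8   0.25  0.93 -0.3 ] F [ 1.   1.1 -3.6] M [ 0.04 -0.05  0.01] g 50.9
jaw now 1.5 turn 0.0 shift [-166.6    2.   -32.2] rot [-0.76 -0.02  0.32]
```

>>> drive_tool(series=[[-166,2,-32,-0.8,0,0.3,40],[-166,2,-32,-0.8,0,0.3,40],[-166,2,-32,-0.8,0,0.3,40],[-166,2,-32,-0.8,0,0.3,40],[-166,2,-32,-0.8,0,0.3,40]])

```text
clock: 5.55
tcp_pos: [0.5587, 0.1758, 0.1606]
orientation: [-1.224, 1.186, -1.182]
contact_force: [-0.0, 0.1, -2.9]
grip_width: 0.0504
```

```bash
python3 p.py 560.5 171 150 1.5
```

```text
t 5.55 tcp mm [558.7 175.8 160.6] ydir [-0.001   0.0022 -1.    ] jaw 1.93 q [-0.03  0.45 -0.5   1.82  0.26  0.94 -0.6 ] F [-0.   0.1 -2.9] M [0.01 0.02 0.01] g 50.4
jaw now 1.9 turn -0.4 shift [ 4.9 10.6  1.7] rot [ 0.05  0.43 -0.13]
```

>>> drive_tool(series=[[5,5,1.7,0,0.4,-0.1,40],[5,5,1.7,0,0.4,-0.1,40],[5,5,1.7,0,0.4,-0.1,40]])

```text
clock: 5.85
tcp_pos: [0.5608, 0.1688, 0.1552]
orientation: [-1.222, 1.192, -1.191]
contact_force: [0.2, 0.6, -4.3]
grip_width: 0.0509
```

```bash
python3 p.py 560.5 171 150 1.5
python3 - <<'E'
from bench import r
from h import *
for n in("side","top"):
    fs=[r.grab_frame(n) for _ in range(4)]
    f=fs[0];f["frame"]=np.mean([g["frame"] for g in fs],0).astype(np.float32)
    pickle.dump(f,open(f"pics/{n}3.pkl","wb"))
T=load("top3");S=load("side3")
def z(f,u,v,w):return cv2.resize(f["frame"][v-w:v+w,u-w:u+w].clip(0,255).astype(np.uint8),(400,400),interpolation=2)
cv2.imwrite("pics/ov.png",np.hstack([z(T,204,191,45),z(S,242,150,45)]))
E
python3 p.py 560.5 171 150 1.5
```

```text
t 5.85 tcp mm [560.8 168.8 155.2] ydir [-1.6e-03 -6.0e-04 -1.0e+00] jaw 1.37 q [-0.02  0.46 -0.49  1.82  0.27  0.93 -0.6 ] F [ 0.2  0.6 -4.3] M [-0.02  0.01  0.01] g 50.9
jaw now 1.4 turn 0.1 shift [-2.2  5.2 -0.3] rot [ 0.09 -0.13  0.03]
t 6.25 tcp mm [560.6 170.8 155.7] ydir [-8.e-04  5.e-04 -1.e+00] jaw 1.52 q [-0.02  0.46 -0.49  1.82  0.26  0.93 -0.6 ] F [ 0.4 -0.4 -4.5] M [0.02 0.01 0.03] g 50.9
jaw now 1.5 turn -0.0 shift [-0.2  5.7 -0.1] rot [ 0.05  0.02 -0.03]
```

View pics/ov.png

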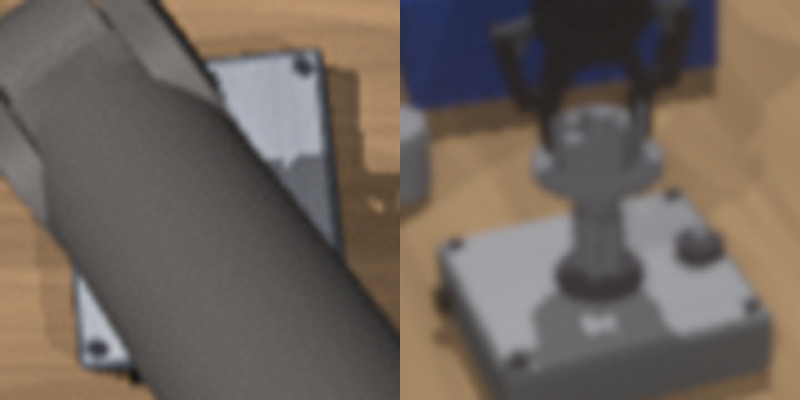

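>>> drive_tool(series=[[-0.2,12,-0.1,0,0,0,40],[-0.2,20,-0.1,0,0,0,40],[-0.2,25,-0.1,0,0,0,40],[-0.2,26,-0.1,0,0,0,40]])

```text
clock: 6.65
tcp_pos: [0.5597, 0.1707, 0.1283]
orientation: [-1.224, 1.192, -1.188]
contact_force: [0.5, -0.4, -3.4]
grip_width: 0.0506
```

```bash
python3 p.py 560.5 171 120 1.5
```

```text
t 6.65 tcp mm [559.7 170.7 128.3] ydir [-2.9e-03 -1.0e-04 -1.0e+00] jaw 1.53 q [-0.03  0.49 -0.48  1.84  0.29  0.88 -0.62] F [ 0.5 -0.4 -3.4] M [-0.04  0.01  0.01] g 50.6
jaw now 1.5 turn -0.0 shift [-0.3  8.3  0.8] rot [0.17 0.03 0.  ]
```

>>> drive_tool(series=[[-0.3,2,0.8,0.2,0,0,40],[-0.3,4,0.8,0.2,0,0,40],[-0.3,6,0.8,0.2,0,0,40],[-0.3,8,0.8,0.2,0,0,40]])

```text
clock: 7.05
tcp_pos: [0.5606, 0.1711, 0.1203]
orientation: [-1.221, 1.189, -1.19]
contact_force: [0.4, -0.8, -3.2]
grip_width: 0.0505
```

```bash
python3 p.py 560.5 171 110 1.5
```

```text
t 7.05 tcp mm [560.6 171.1 120.3] ydir [ 9.e-04  0.e+00 -1.e+00] jaw 1.52 q [-0.04  0.5  -0.48  1.85  0.3   0.86 -0.63] F [ 0.4 -0.8 -3.2] M [ 0.04 -0.01 -0.04] g 50.5
jaw now 1.5 turn -0.0 shift [ 0.1 10.3 -0.1] rot [-0.05  0.02  0.  ]
```

>>> drive_tool(series=[[0,5,0,0,0,0,40],[0,12,0,0,0,0,40],[0,20,0,0,0,0,40],[0,28,0,0,0,0,40]])

```text
clock: 7.45
tcp_pos: [0.5605, 0.171, 0.0915]
orientation: [-1.221, 1.189, -1.19]
contact_force: [0.0, 0.3, -3.5]
grip_width: 0.0504
```

```bash
python3 p.py 560.5 171 72 1.5
```

```text
t 7.45 tcp mm [560.5 171.   91.5] ydir [ 6.e-04  0.e+00 -1.e+00] jaw 1.52 q [-0.05  0.54 -0.46  1.86  0.32  0.81 -0.65] F [ 0.   0.3 -3.5] M [-0.05  0.02 -0.01] g 50.4
jaw now 1.5 turn -0.0 shift [ 0.  19.5 -0.1] rot [-0.04  0.02  0.  ]
```

>>> drive_tool(series=[[0,6,0,0,0,0,40],[0,12,0,0,0,0,40],[0,16,0,0,0,0,40],[0,18,0,0,0,0,40],[0,19.5,0,0,0,0,40]])

```text
clock: 7.95
tcp_pos: [0.5607, 0.1711, 0.0719]
orientation: [-1.221, 1.189, -1.19]
contact_force: [0.5, 0.2, -4.1]
grip_width: 0.0503
```

```bash
python3 p.py 560.5 171 72 1.5
```

```text
t 7.95 tcp mm [560.7 171.1  71.9] ydir [ 8.e-04  1.e-04 -1.e+00] jaw 1.53 q [-0.06  0.57 -0.45  1.87  0.34  0.77 -0.67] F [ 0.5  0.2 -4.1] M [ 0.    0.   -0.03] g 50.3
jaw now 1.5 turn -0.0 shift [ 0.1 -0.1 -0.2] rot [-0.05  0.03 -0.  ]
```

Nothing has resisted yet, so I'll press gently until it touches the shoulder.

>>> drive_tool(series=[[0,1,0,0,0,0,40],[0,1.5,0,0,0,0,40],[0,1.5,0,0,0,0,40]])

```text
clock: 8.25
tcp_pos: [0.5607, 0.1711, 0.0718]
orientation: [-1.221, 1.188, -1.191]
contact_force: [-4.7, -1.8, 7.7]
grip_width: 0.0504
```

```bash
python3 p.py 560.5 171 72 1.5
```

```text
t 8.25 tcp mm [560.7 171.1  71.8] ydir [ 1.2e-03 -5.0e-04 -1.0e+00] jaw 1.52 q [-0.06  0.57 -0.45  1.87  0.34  0.77 -0.67] F [-4.7 -1.8  7.7] M [-0.46  0.93 -0.01] g 50.4
jaw now 1.5 turn -0.0 shift [ 0.1 -0.2 -0.2] rot [-0.07  0.02  0.03]
```

>>> drive_tool(series=[[0,-0.5,0,0,0,0,60],[0,-0.5,0,0,0,0,70],[0,-0.5,0,0,0,0,70],[0,-0.5,0,0,0,0,70]])

```text
clock: 8.65
tcp_pos: [0.5609, 0.1712, 0.0724]
orientation: [-1.221, 1.188, -1.191]
contact_force: [-0.9, 0.1, 0.0]
grip_width: 0.0699
```

>>> drive_tool(series=[[0,-15,0,0,0,0,70],[0,-45,0,0,0,0,70],[0,-85,0,0,0,0,70],[0,-100,0,0,0,0,70]])

```text
clock: 9.05
tcp_pos: [0.5626, 0.1724, 0.1772]
orientation: [-1.215, 1.185, -1.192]
contact_force: [0.3, -0.6, 0.8]
grip_width: 0.0702
```

```bash
python3 p.py 480.3 -318 100 60.6
```

```text
t 9.05 tcp mm [562.6 172.4 177.2] ydir [ 0.0074  0.0019 -1.    ] jaw 1.53 q [-0.02  0.44 -0.5   1.8   0.25  0.96 -0.6 ] F [ 0.3 -0.6  0.8] M [-0.03  0.    0.  ] g 70.2
jaw now 1.5 turn 59.1 shift [488.2  75.7 -96. ] rot [ -0.44 -59.07   0.13]
```

>>> drive_tool(series=[[488,75,-96,-0.4,-59,0.1,70],[488,75,-96,-0.4,-59,0.1,70],[488,75,-96,-0.4,-59,0.1,70],[488,75,-96,-0.4,-59,0.1,70],[488,75,-96,-0.4,-59,0.1,70]])

```text
clock: 9.55
tcp_pos: [0.5208, -0.0713, 0.1375]
orientation: [-1.479, 0.623, -0.626]
contact_force: [0.3, -0.5, 0.2]
grip_width: 0.0699
```

```bash
python3 p.py 480.3 -318 100 60.6
```

```text
t 9.55 tcp mm [520.8 -71.3 137.5] ydir [ 1.8e-03 -5.0e-04 -1.0e+00] jaw 44.23 q [ 0.51  0.41 -0.61  1.97  0.31  0.85  0.51] F [ 0.3 -0.5  0.2] M [-0.11 -0.07 -0.07] g 69.9
jaw now 44.2 turn 16.4 shift [ 148.4   37.5 -201.1] rot [ -0.04 -16.37   0.1 ]
```

>>> drive_tool(series=[[148,37,-201,0,-16.4,0.1,70],[148,37,-201,0,-16.4,0.1,70],[148,37,-201,0,-16.4,0.1,70],[148,37,-201,0,-16.4,0.1,70],[148,37,-201,0,-16.4,0.1,70]])

```text
clock: 10.05
tcp_pos: [0.4803, -0.3144, 0.1016]
orientation: [-1.533, 0.401, -0.403]
contact_force: [0.6, -0.3, 0.5]
grip_width: 0.07
```

```bash
python3 p.py 480.3 -318 60 60.6
```

```text
t 10.05 tcp mm [ 480.3 -314.4  101.6] ydir [ 8.e-04  2.e-04 -1.e+00] jaw 60.62 q [ 0.92  0.54 -0.58  1.88  0.39  0.84  1.19] F [ 0.6 -0.3  0.5] M [ 0.   -0.06 -0.  ] g 70.0
jaw now 60.6 turn -0.0 shift [ 1.7 41.6 -3.1] rot [-0.03  0.02  0.03]
```

>>> drive_tool(series=[[1.7,20,-3.1,0,0,0,70],[1.7,40,-3.1,0,0,0,70],[1.7,41,-3.1,0,0,0,70],[1.7,41,-3.1,0,0,0,70],[1.7,41,-3.1,0,0,0,70]])

```text
clock: 10.55
tcp_pos: [0.4813, -0.3177, 0.0618]
orientation: [-1.533, 0.399, -0.403]
contact_force: [-0.2, 0.2, -0.3]
grip_width: 0.07
```

```bash
python3 p.py 480.3 -318 6 60.6
python3 - <<'E'
from bench import r
from h import *
f=r.grab_frame("side")
cv2.imwrite("pics/sp_ap.png",np.hstack([cv2.resize(f["frame"][230:350,190:330],(466,400),interpolation=2),cv2.resize(f["frame"][130:210,205:285],(334,400),interpolation=2)]))
for n in ("top",):
    fs=[r.grab_frame(n) for _ in range(6)]
    f=fs[0];f["frame"]=np.mean([g["frame"] for g in fs],0).astype(np.float32)
    pickle.dump(f,open(f"pics/{n}4.pkl","wb"))
T=f
cv2.imwrite("pics/hub4.png",np.hstack([cv2.resize(T["frame"][150:235,165:245],(400,425),interpolation=2),cv2.resize(rect(T,.5608,.1698,.094,.04,None,425)*1.3,(400,425))]).clip(0,255).astype(np.uint8))
E
python3 p.py 480.3 -318 6 60.6
```

```text
t 10.55 tcp mm [ 481.3 -317.7   61.8] ydir [ 2.2e-03 -5.0e-04 -1.0e+00] jaw 60.68 q [ 0.9   0.59 -0.55  1.9   0.43  0.77  1.16] F [-0.2  0.2 -0.3] M [ 0.07 -0.05 -0.01] g 70.0
jaw now 60.7 turn -0.1 shift [-0.8 55.8 -0.8] rot [-0.04  0.08  0.13]
t 10.90 tcp mm [ 480.5 -318.    61. ] ydir [ 1.2e-03 -3.0e-04 -1.0e+00] jaw 60.62 q [ 0.9   0.59 -0.55  1.9   0.43  0.77  1.16] F [ 0.2 -0.2  0.3] M [-0.04 -0.03  0.01] g 70.1
jaw now 60.6 turn -0.0 shift [-0.3 55.  -0.1] rot [-0.02  0.02  0.07]
```

View pics/sp_ap.png

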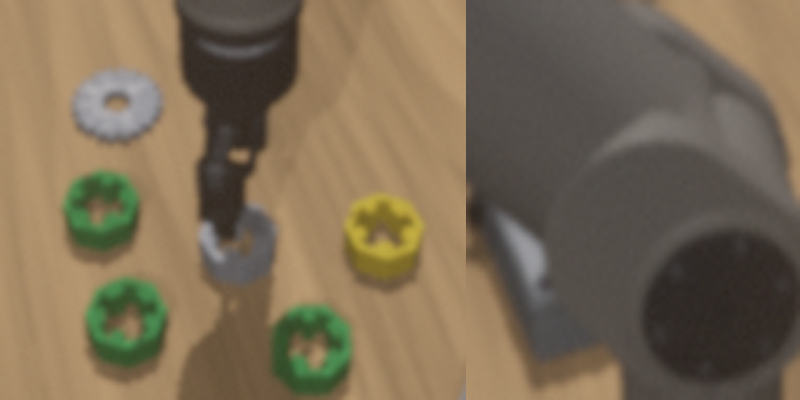

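View pics/hub4.png

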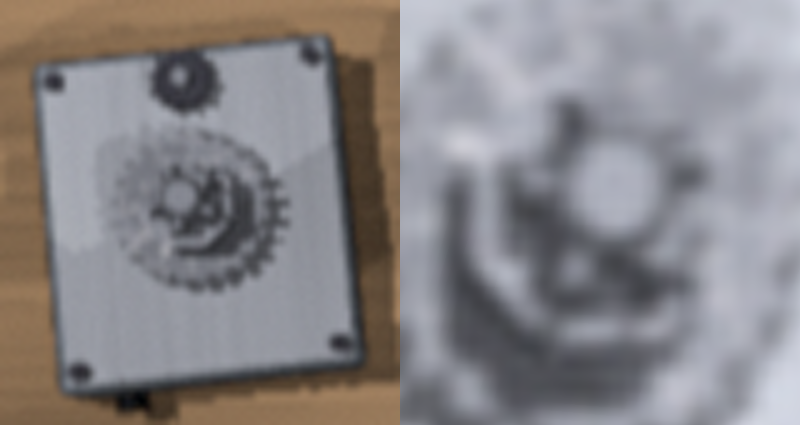

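>>> drive_tool(series=[[-0.3,25,0,0,0,0,70],[-0.3,45,0,0,0,0,70],[-0.3,53,0,0,0,0,70],[-0.3,53,0,0,0,0,70],[-0.3,53,0,0,0,0,70]])

```text
clock: 11.4
tcp_pos: [0.4808, -0.318, 0.0086]
orientation: [-1.533, 0.4, -0.403]
contact_force: [-0.4, -0.7, -0.3]
grip_width: 0.0699
```

```bash
python3 p.py 480.3 -318 8 60.6
```

```text
t 11.40 tcp mm [ 480.8 -318.     8.6] ydir [ 1.9e-03 -5.0e-04 -1.0e+00] jaw 60.63 q [ 0.86  0.67 -0.5   1.92  0.5   0.68  1.11] F [-0.4 -0.7 -0.3] M [ 0.01 -0.01 -0.02] g 69.9
jaw now 60.6 turn -0.0 shift [-0.4  0.6 -0.3] rot [-0.03  0.03  0.11]
```

>>> drive_tool(series=[[-0.4,0.5,-0.3,0,0,0.1,60],[-0.4,0.5,-0.3,0,0,0.1,45],[-0.4,0.5,-0.3,0,0,0.1,40],[-0.4,0.5,-0.3,0,0,0.1,40],[-0.4,0.5,-0.3,0,0,0.1,40]], squeeze=60)

```text
clock: 11.9
tcp_pos: [0.4811, -0.3184, 0.0094]
orientation: [-1.533, 0.4, -0.403]
contact_force: [-1.9, 1.1, 5.2]
grip_width: 0.0504
```

```bash
python3 p.py 480.3 -318 8 60.6
```

```text
t 11.90 tcp mm [ 481.1 -318.4    9.4] ydir [ 1.9e-03 -8.0e-04 -1.0e+00] jaw 60.62 q [ 0.86  0.67 -0.5   1.92  0.5   0.68  1.11] F [-1.9  1.1  5.2] M [0.08 0.22 0.01] g 50.4
jaw now 60.6 turn -0.0 shift [-0.9  1.4 -0. ] rot [-0.01  0.02  0.12]
```

>>> drive_tool(series=[[0,-10,0,0,0,0,40],[0,-40,0,0,0,0,40],[0,-90,0,0,0,0,40],[0,-130,0,0,0,0,40],[0,-145,0,0,0,0,40]])

```text
clock: 12.4
tcp_pos: [0.4831, -0.3191, 0.1597]
orientation: [-1.536, 0.395, -0.409]
contact_force: [0.5, -0.2, -2.2]
grip_width: 0.0504
```

```bash
sed -i 's/d=(jaw-cur+90)%180-90/d=(jaw-cur+180)%360-180/' h.py; python3 p.py 560.2 170.8 158 -43.5;python3 - <<'E'
from bench import r
from h import *
f=r.grab_frame("side")
cv2.imwrite("pics/lift2.png",cv2.resize(f["frame"][180:340,170:340],(600,565),interpolation=2))
E
```

```text
t 12.40 tcp mm [ 483.1 -319.1  159.7] ydir [ 0.008  -0.0047 -1.    ] jaw 60.63 q [ 0.96  0.47 -0.62  1.83  0.33  0.94  1.25] F [ 0.5 -0.2 -2.2] M [-0.05 -0.09  0.01] g 50.4
jaw now 60.6 turn -104.1 shift [-173.1   -0.   464.8] rot [ -0.47 104.13   0.38]
```

View pics/lift2.png

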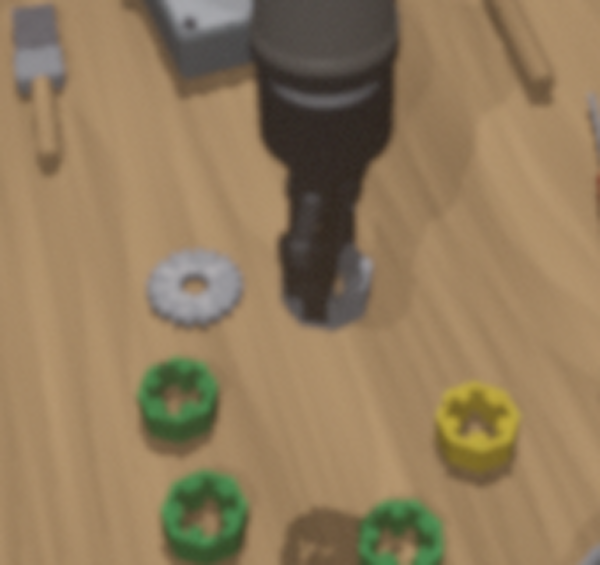

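The spacer is held. Now I'll carry and turn it.

>>> drive_tool(series=[[-173,0,465,-0.4,104,0.4,40],[-173,0,465,-0.4,104,0.4,40],[-173,0,465,-0.4,104,0.4,40],[-173,0,465,-0.4,104,0.4,40],[-173,0,465,-0.4,104,0.4,40]])

```text
clock: 12.95
tcp_pos: [0.5189, -0.0796, 0.1551]
orientation: [-1.349, 0.961, -0.962]
contact_force: [0.6, -0.1, -1.1]
grip_width: 0.0501
```

```bash
python3 p.py 560.2 170.8 158 -43.5
```

```text
t 12.95 tcp mm [518.9 -79.6 155.1] ydir [-5.e-04 -7.e-04 -1.e+00] jaw 19.01 q [ 0.48  0.38 -0.54  1.96  0.25  0.87  0.14] F [ 0.6 -0.1 -1.1] M [ 0.04 -0.03 -0.05] g 50.1
jaw now 19.0 turn -62.5 shift [-223.3   -3.1  120.7] rot [2.000e-02 6.251e+01 5.000e-02]
```

>>> drive_tool(series=[[-223,-4,121,0,62.5,0,40],[-223,-4,121,0,62.5,0,40],[-223,-4,121,0,62.5,0,40],[-223,-4,121,0,62.5,0,40],[-223,-4,121,0,62.5,0,40]])

```text
clock: 13.45
tcp_pos: [0.5571, 0.1545, 0.1573]
orientation: [-1.006, 1.485, -1.487]
contact_force: [1.2, -0.2, -1.2]
grip_width: 0.0502
```

```bash
python3 p.py 560.2 170.8 158 -43.5
```

```text
t 13.45 tcp mm [557.1 154.5 157.3] ydir [-0.0019 -0.0023 -1.    ] jaw -21.93 q [-0.04  0.44 -0.44  1.84  0.23  0.92 -0.96] F [ 1.2 -0.2 -1.2] M [ 0.03 -0.08  0.04] g 50.2
jaw now -21.9 turn -21.6 shift [-16.3  -0.8  -3.2] rot [2.000e-02 2.157e+01 1.700e-01]
```

>>> drive_tool(series=[[-16.3,-1,-3.2,0,21.6,0.2,40],[-16.3,-1,-3.2,0,21.6,0.2,40],[-16.3,-1,-3.2,0,21.6,0.2,40],[-16.3,-1,-3.2,0,21.6,0.2,40],[-16.3,-1,-3.2,0,21.6,0.2,40]])

```text
clock: 13.95
tcp_pos: [0.5596, 0.1704, 0.1573]
orientation: [-0.752, 1.742, -1.742]
contact_force: [-0.0, -0.3, -0.8]
grip_width: 0.0501
```

```bash
python3 - <<'E'
from bench import r
from h import *
fs=[r.grab_frame("side") for _ in range(4)]
f=fs[0];f["frame"]=np.mean([g["frame"] for g in fs],0).astype(np.float32)
cv2.imwrite("pics/ov2.png",cv2.resize(f["frame"][95:195,190:300],(660,600),interpolation=2).astype(np.uint8))
E
python3 p.py 560.2 170.8 140 -43.5
```

```text
t 14.15 tcp mm [560.1 170.5 158. ] ydir [-4.e-04  6.e-04 -1.e+00] jaw -43.49 q [-0.12  0.44 -0.36  1.83  0.19  0.91 -1.33] F [ 0.4 -0.2 -2.1] M [-0.02 -0.    0.06] g 50.4
jaw now -43.5 turn -0.0 shift [-0.3 18.  -0.2] rot [ 0.04  0.01 -0.01]
```

View pics/ov2.png

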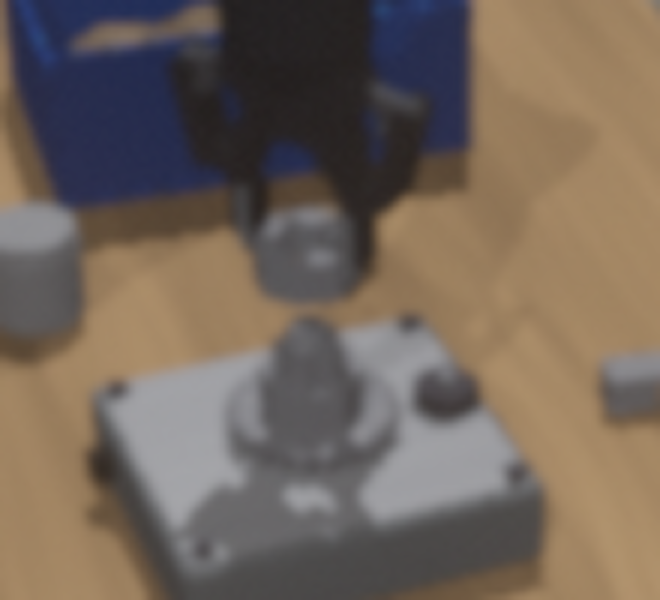

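>>> drive_tool(series=[[-0.3,10,-0.2,0,0,0,40],[-0.3,20,-0.2,0,0,0,40],[-0.3,28,-0.2,0,0,0,40],[-0.3,31,-0.2,0,0,0,40],[-0.3,32,-0.2,0,0,0,40]])

```text
clock: 14.65
tcp_pos: [0.5598, 0.1707, 0.1252]
orientation: [-0.751, 1.744, -1.742]
contact_force: [0.3, 0.1, -1.1]
grip_width: 0.0506
```

```bash
python3 p.py 560.2 170.8 117 -43.5
```

```text
t 14.65 tcp mm [559.8 170.7 125.2] ydir [-1.7e-03  2.0e-04 -1.0e+00] jaw -43.48 q [-0.13  0.48 -0.35  1.85  0.21  0.85 -1.34] F [ 0.3  0.1 -1.1] M [ 0.02 -0.04  0.02] g 50.6
jaw now -43.5 turn -0.0 shift [-0.4  8.2  0.3] rot [0.08 0.02 0.06]
```

>>> drive_tool(series=[[-0.4,2,0.3,0.1,0,0.1,40],[-0.4,4,0.3,0.1,0,0.1,40],[-0.4,6,0.3,0.1,0,0.1,40],[-0.4,8,0.3,0.1,0,0.1,40]])

```text
clock: 15.05
tcp_pos: [0.5599, 0.1705, 0.117]
orientation: [-0.749, 1.742, -1.743]
contact_force: [-2.5, -1.3, -0.0]
grip_width: 0.0502
```

```bash
python3 p.py 560.2 170.8 104 -43.5
```

```text
t 15.05 tcp mm [559.9 170.5 117. ] ydir [ 2.e-04 -2.e-04 -1.e+00] jaw -43.49 q [-0.14  0.49 -0.35  1.86  0.22  0.84 -1.35] F [-2.5 -1.3 -0. ] M [-0.33  0.63 -0.04] g 50.2
jaw now -43.5 turn -0.0 shift [-0.4 13.   0. ] rot [-0.02  0.01 -0.  ]
```

>>> drive_tool(series=[[0.4,3,-0.2,0,0,0,40],[0.4,6,-0.2,0,0,0,40],[0.4,9,-0.2,0,0,0,40],[0.4,11.5,-0.2,0,0,0,40]])

```text
clock: 15.45
tcp_pos: [0.5597, 0.1705, 0.1052]
orientation: [-0.748, 1.742, -1.743]
contact_force: [-0.3, -0.8, -1.1]
grip_width: 0.0504
```

```bash
python3 p.py 560.2 170.8 103 -43.5
```

```text
t 15.45 tcp mm [559.7 170.5 105.2] ydir [ 5.e-04  1.e-04 -1.e+00] jaw -43.49 q [-0.14  0.5  -0.34  1.86  0.22  0.81 -1.36] F [-0.3 -0.8 -1.1] M [-0.01  0.05 -0.03] g 50.4
jaw now -43.5 turn -0.0 shift [-0.6  2.2  0.2] rot [-0.02  0.01 -0.02]
```

>>> drive_tool(series=[[0,1,0,0,0,0,40],[0,2,0,0,0,0,40],[0,3,0,0,0,0,40],[0,3.3,0,0,0,0,40],[0,3.3,0,0,0,0,40]])

```text
clock: 15.95
tcp_pos: [0.5598, 0.1706, 0.1034]
orientation: [-0.748, 1.742, -1.743]
contact_force: [-4.4, -2.5, 10.6]
grip_width: 0.0503
```

```bash
python3 p.py 560.2 170.8 103 -43.5
```

```text
t 15.95 tcp mm [559.8 170.6 103.4] ydir [ 1.e-03 -3.e-04 -1.e+00] jaw -43.49 q [-0.14  0.5  -0.34  1.87  0.23  0.81 -1.36] F [-4.4 -2.5 10.6] M [-0.44  1.2   0.03] g 50.3
jaw now -43.5 turn -0.0 shift [-0.5  0.4  0.2] rot [-0.05  0.01 -0.03]
```

Contact came at TCP z = 103.4 mm, exactly the home height expected. Release and retreat.

>>> drive_tool(series=[[0,-0.8,0,0,0,0,60],[0,-0.8,0,0,0,0,72],[0,-0.8,0,0,0,0,72],[0,-0.8,0,0,0,0,72]])

```text
clock: 16.35
tcp_pos: [0.5598, 0.1706, 0.1041]
orientation: [-0.748, 1.742, -1.743]
contact_force: [-0.1, -0.6, 0.0]
grip_width: 0.0722
```

>>> drive_tool(series=[[0,-15,0,0,0,0,72],[0,-50,0,0,0,0,72],[0,-90,0,0,0,0,72],[50,-110,-50,0,0,0,72],[100,-110,-50,0,0,0,72]])

```text
clock: 16.85
tcp_pos: [0.47, 0.1464, 0.2156]
orientation: [-0.745, 1.738, -1.736]
contact_force: [0.3, -0.6, 1.5]
grip_width: 0.0721
```

>>> drive_tool(series=[[100,0,0,0,0,0,72],[170,0,0,0,0,0,72],[170,0,0,0,0,0,72],[170,0,0,0,0,0,72],[170,0,0,0,0,0,72]])

```text
clock: 17.35
tcp_pos: [0.352, 0.0206, 0.2151]
orientation: [-0.742, 1.739, -1.74]
contact_force: [0.6, 0.9, 0.2]
grip_width: 0.0722
```

```bash
python3 p.py
python3 - <<'E'
from bench import r
from h import *
for n in("side","top"):
    fs=[r.grab_frame(n) for _ in range(6)]
    f=fs[0];f["frame"]=np.mean([g["frame"] for g in fs],0).astype(np.float32)
    pickle.dump(f,open(f"pics/{n}5.pkl","wb"));cv2.imwrite(f"pics/{n}5.png",f["frame"].astype(np.uint8))
T=load("top5");S=load("side5")
def z(f,u,v,w):return cv2.resize(f["frame"][v-w:v+w,u-w:u+w].clip(0,255).astype(np.uint8),(400,400),interpolation=2)
cv2.imwrite("pics/fin.png",np.hstack([z(T,204,191,25),z(S,242,158,30)]))
E
```

```text
t 17.35 tcp mm [352.   20.6 215.1] ydir [ 0.007   0.0028 -1.    ] jaw -43.42 q [ 0.12 -0.04 -0.34  2.26 -0.02  0.91 -0.97] F [0.6 0.9 0.2] M [-0.04  0.    0.04] g 72.2
```

View pics/fin.png

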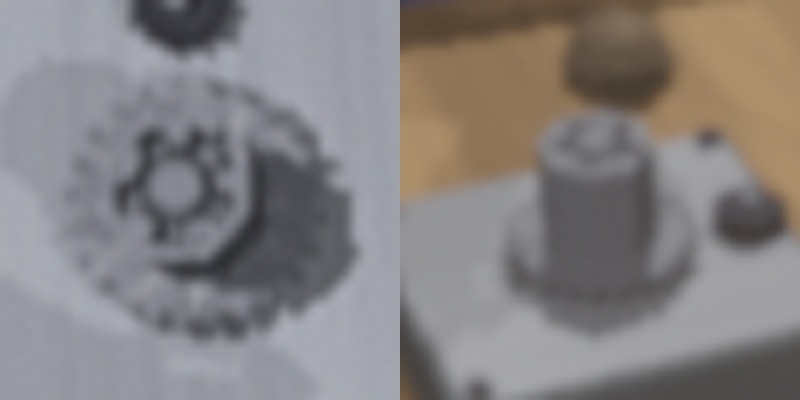

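View pics/side5.png

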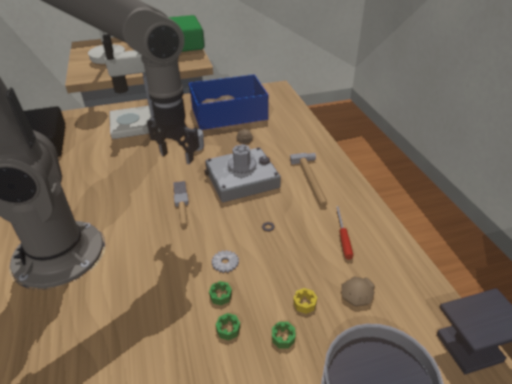

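The close-up shows the cog flange at about (600,250) and the spacer stacked on the boss at about (600,200) with no gap. The nose pokes just through the top at (600,130). The bystanders are where they were and the arm is clear.

Run:
```python
from bench import r
print(r.hand_in())
```

```text
the job is handed in; nothing more can be done
None
```

The cog and then the spacer are both down on the hub, with their broad slots turned to the hub's broad rib. I handed the job in at about 18 s, with the gripper open and clear.

- **Fit:** each part slid over the ribs with almost no resistance. The cog stopped on the shoulder 60 mm higher than it had sat on the bench. The spacer stopped on the cog at 94 mm. Both match the expected heights, and the highest wrist force I read was about 12 N.
- **Last pictures:** there is no visible gap between boss and spacer, the hub nose shows just above the spacer, and the other things look unmoved.
- **Disagreements:** a rough circle fit to the hub's shoulder was about 5 mm off the rib-based centre. I put that down to shadow and used the rib centre, which the fit then confirmed. The two cameras differed by about 1 mm on the cog and spacer centres. I did not check the slot and rib angle in the final picture; that rests on the free slide and the seating heights.

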